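# Take the red tablet out of the charging rack

### The job

Slide the tablet in the red case straight up out of its slot in the charging rack and stand it on its long edge in the empty white collection box on the desk: lower it in until it rests on the box's floor, do not drop it. It may lean on the box's wall. Leave the blue and green tablets in their slots.

Things in the scene. Friction and masses are not known exactly. Their poses are not given: they have to be found in the camera images.
- red_tablet_center (a point): Centre of the red-cased tablet, a stiff slab 165 mm wide (its x), 12 mm thick (its y: pinch it this way), 110 mm tall (its z, up), 0.3 kg. It stands in any one of a fixed charging rack's three parallel slots, 75 mm apart along y, its foot 15 mm above the desk. Grey fins, 16 mm apart, hold its lower part; tops 60 mm above the desk, so its upper 65 mm is bare and it must rise 45 mm to come free.
- box_in (a point): Centre of the inner floor of the white collection box, fixed to the desk, open at the top. Floor 6 mm above the desk; inside 205 mm long (this point's x) and 42 mm wide (its y); walls 6 mm thick, tops 65 mm above the desk. A tablet goes in with its 165 mm width along the box's length, and may lean on a wall when let go.
- blue_tablet_center (a point): Centre of the blue-cased tablet, size and axes as the red one's, facing the same way, in another slot of the rack (black base 200 by 230 mm); it stays there, its top 125 mm above the desk.
- green_tablet_center (a point): Centre of the green-cased tablet, size and axes as the red one's, facing the same way, in another slot of the rack (black base 200 by 230 mm); it stays there, its top 125 mm above the desk.
Not all that is in view belongs to the job. There is more than one size of the part that bears red_tablet_center; the job needs the smaller. What is shaped like the part that bears box_in but turquoise is not meant.

How it is judged (in metres and radians):
On the way:
1. the red tablet is lifted clear of the rack's fins, still upright (height (world z) of red_tablet_center above 0.12 m and angle between red_tablet_center's own z axis and vertical below 0.5 rad), for 0.1 s.
At the end, for the whole second after the job is handed in: The red tablet stands in the white box, resting on its floor: its centre within 40 mm of the box's middle as seen from above and 45 to 72 mm above the desk, leaning less than 0.65 rad, at rest; the blue and green tablets are within 30 mm of where they started (horizontal distance between red_tablet_center and box_in below 0.04 m and height (world z) of red_tablet_center between 0.045 and 0.072 m and angle between red_tablet_center's own z axis and vertical below 0.65 rad and linear speed of red_tablet below 0.03 m/s and distance of each of blue_tablet_center, green_tablet_center from where it was at the start of the episode below 0.03 m); the robot touches nothing.
It fails at once if the red tablet is dropped: it moves faster than 0.75 m/s with no finger on it (a free fall of about 3 cm) (linear speed of red_tablet above 0.75 m/s and contact force between the fingers and red_tablet below 0.01 N).
It fails at once if the blue or the green tablet is moved more than 30 mm (distance of any of blue_tablet_center, green_tablet_center from where it was at the start of the episode above 0.03 m).
It also fails if it takes over 42 s, if anything falls off the work surface, if the arm or the gripper's body presses on something with over 40 N, if the wrist force passes 120 N, or if a joint passes its speed limit or range.

### The arm

A 6-joint arm with a two-finger parallel gripper is mounted at the origin on the work surface. World frame = base frame: x ahead of the robot, y to its left, z up, the work surface at z = 0. Lengths are in mm, angles in rad, forces in N, time in s.
With the tool pointing down it reaches from about 400 to 925 mm from the base axis. Payload 12.5 kg.
Tool frame: the origin (TCP) lies on the centre line of the jaws, within the pads' length; the fingertips stand 25 mm ahead of it and the grasp point (between the pads) lies 6 mm ahead of it (env.tip_extent is the distance from the TCP to the fingertips, in mm); x points along the fingers, z is the direction in which the jaws open and shut, and the axes are right-handed (so a half turn about x gives the same grasp; the last joint's range is limited). The gripper opens to 95 mm and grips with 3 to 60 N. Pads are 20 mm wide; open, the fingers measure 119 mm over their backs; the gripper's body (75 mm by 180 mm) begins 59 mm behind the grasp point.
Start: joints at [1.226, 0.491, 1.559, -0, 1.092, -0.106], TCP at [147.816, 607.284, 239.661] pointing down, gripper open.
Joint ranges: [-3.1, 3.1], [-0.84, 2.19], [0.05, 2.79], [-1.13, 4.28], [0.06, 2.93], [-2.69, 2.69]. Speed limits (rad/s): [2.22, 2.22, 2.79, 3.14, 3.14, 3.14].

### API

Orientations are given as [roll, pitch, yaw] about the fixed x, y, z axes, in that order (R = Rz(yaw) Ry(pitch) Rx(roll)).
In Python, from cell import env gives the robot as it stands.
- The arm moves only by the tool step_arm, never from a script. Its argument "rows" is a list of rows, each a list of 6 numbers: the shift along the tool's x, y, z in mm, then the turn, a rotation vector about the tool's x, y, z in rad. In form: [[x, y, z, wx, wy, wz], ...]. A call has 1 to 8 rows; each row shifts and turns the pose as measured when the row begins, along the tool's axes as they then stand; what a row does not reach is not made up. A row lasts 1/8 s, in which the tool goes at most 62.5 mm and 10.7 degrees, less where a joint would pass 70% of its speed; a pose out of reach is approached as far as the arm can. A call is refused whole if a number of a shift passes 62.5 or a number of a turn 0.188, either way. A call with a gripper value outside its range is refused whole. "grip" is the finger opening in mm, from 0 to 95.1, set as the call begins (left out, the last holds). The fingers move at their own pace and stop on an object; the grip force is fixed at half the most. Time passes only in rows, so rows that do not move let the fingers close. It gives the time, the measured TCP pose, the force and the opening at its end, in the units of the state.
- env.state(): the state, without advancing time (a new reading comes with each control period).
- env.read_camera(name): name is "scene" or "top" or "wrist"; returns the picture (400x640x3 uint8, red, green, blue); there is no depth.
- env.get_calibration(name): a dict with "fx", "fy", "cx", "cy" (pixels), "D" ([k1, k2, p1, p2, k3] as OpenCV has them; the pictures are not rectified), "pose" (4x4, takes a point from camera to world coordinates); the wrist camera has in their place "hand_eye" (4x4, takes a point from camera to tool coordinates, whose origin is the TCP and whose axes are the tool frame's). Camera axes: x right, y down, z forward; pixel columns grow to the right and rows downward; lengths in mm; the calibration is good to about 2 mm. A picture is of the moment at which its call begins: read the wrist's pose just before it. get_calibration takes no time and is no camera call.
- env.job_done(): hands the job in, once; it reports no verdict.
The state is a dict: "t": time; "joints": joint angles; "qvel": joint speeds; "tau": joint torques, N m; "eef_pos": TCP position; "tcp_rot": TCP orientation; "ft_force": force on the tool from outside, world axes, zero at the start; "moment": the same for the moment, N m; "opening": opening from 0.0 (shut) to 1.0 (fully open).
Only numpy, scipy, OpenCV 4.12 (cv2) and the standard library are available. Lean on these libraries where they do the work, as an engineer would, in place of code of your own. Each camera call takes 0.05 s, during which the arm holds its last target.

## Working session

There is one attempt and no reset: what is moved stays moved. The work goes in short steps, Python scripts to look and compute and a tool call to move; the robot and the scene stay as the last step left them, time stands still between calls to the robot, and variables do not carry over. Pictures are saved under pics/ and viewed, and the job is handed in when it is done.

Besides the shell and the picture viewer there is one more tool, called after ">>>" as name(argument=value, ...), one argument or row to a line, values as JSON. step_arm: Moves the arm, as the interface text tells. Its arguments: {"type":"object","properties":{"rows":{"type":"array","items":{"type":"array","items":{"type":"number"}}},"grip":{"type":"number"}},"required":["rows"]}

```bash
mkdir -p pics; ls; python3 - <<'E'
from cell import env
import cv2,numpy as np
print(env.state())
for n in("scene","top","wrist"):
    im=env.read_camera(n); cv2.imwrite(f"pics/{n}0.png",im[:,:,::-1])
    c=env.get_calibration(n); print(n,{k:np.round(v,3).tolist() for k,v in c.items()})
E
```

```text
pics
{'t': 0.0, 'joints': array([ 1.22635938e+00,  4.91539844e-01,  1.55946352e+00, -1.52382193e-05,
        1.09167625e+00, -1.05596809e-01]), 'qvel': array([ 9.73906125e-04, -3.35547016e-04,  1.39082545e-04,  1.07337733e-03,
        5.38005552e-05, -1.35457641e-03]), 'tau': array([ 1.23300939e-03, -6.12646580e+01, -2.58198649e+01,  6.93243043e-02,
        4.80304565e-02, -1.07250135e-04]), 'eef_pos': array([147.76503205, 607.05657363, 239.06913289]), 'tcp_rot': array([ 3.04842877,  1.56970928, -1.90279332]), 'ft_force': array([-0.10903136, -1.00539228,  1.33260924]), 'moment': array([-0.02655145, -0.00872478, -0.01341999]), 'opening': 0.9982355680012699}
scene {'fx': 517.538, 'fy': 517.538, 'cx': 317.946, 'cy': 197.408, 'D': [-0.066, 0.0, 0.0, 0.0, 0.0], 'pose': [[-0.247, 0.737, -0.629, 1247.158], [0.969, 0.197, -0.15, 234.315], [0.013, -0.646, -0.763, 1036.959], [0.0, 0.0, 0.0, 1.0]]}
top {'fx': 512.416, 'fy': 512.416, 'cx': 318.037, 'cy': 204.12, 'D': [-0.119, 0.0, 0.0, 0.0, 0.0], 'pose': [[-0.026, -0.983, 0.182, 182.453], [-1.0, 0.027, 0.005, 21.185], [-0.01, -0.182, -0.983, 1454.449], [0.0, 0.0, 0.0, 1.0]]}
wrist {'fx': 325.619, 'fy': 325.619, 'cx': 318.311, 'cy': 194.909, 'D': [-0.005, 0.0, 0.0, 0.0, 0.0], 'hand_eye': [[-0.0, -0.293, 0.956, -144.625], [0.0, -0.956, -0.293, 82.979], [1.0, 0.0, 0.0, -1.583], [0.0, 0.0, 0.0, 1.0]]}
```

View pics/scene0.png

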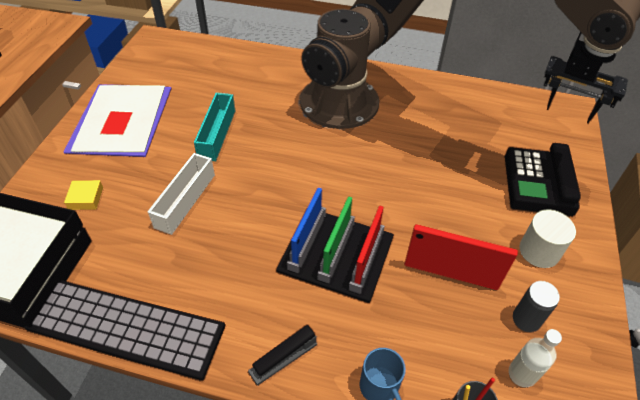

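View pics/top0.png

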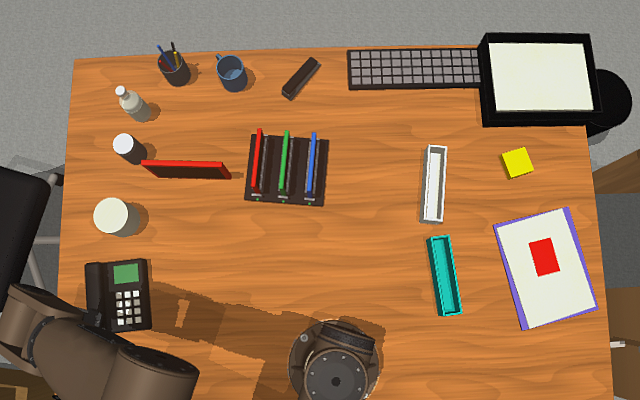

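View pics/wrist0.png

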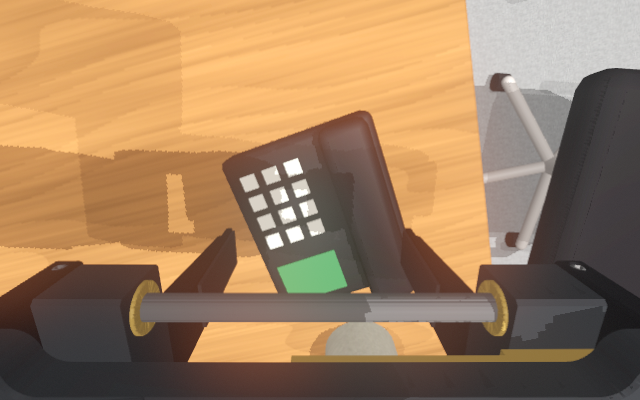

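The red tablet stands in the rack's left slot (top view about (257,160)), with a larger red decoy lying to its left. The white box is at (433,184) and the turquoise one at (444,275). Next I enlarge these parts.

```bash
python3 - <<'E'
import cv2,numpy as np
t=cv2.imread("pics/top0.png"); s=cv2.imread("pics/scene0.png")
a=cv2.resize(t[120:215,235:340],None,fx=5,fy=5,interpolation=0); b=cv2.resize(t[135:230,410:460],None,fx=5,fy=5,interpolation=0)
cv2.imwrite("pics/topcrop.png",np.hstack([a,b]))
a=cv2.resize(s[180:305,270:400],None,fx=4,fy=4,interpolation=0); 
cv2.imwrite("pics/scenecrop.png",a)
E
```

```text
(no output)
```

View pics/topcrop.png

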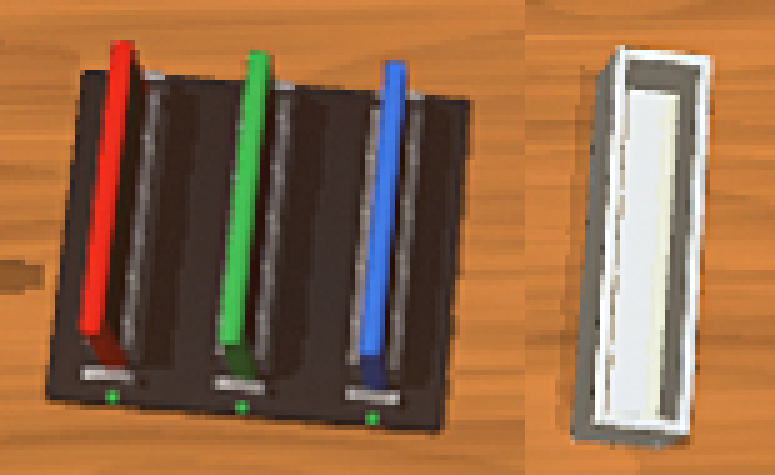

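View pics/scenecrop.png

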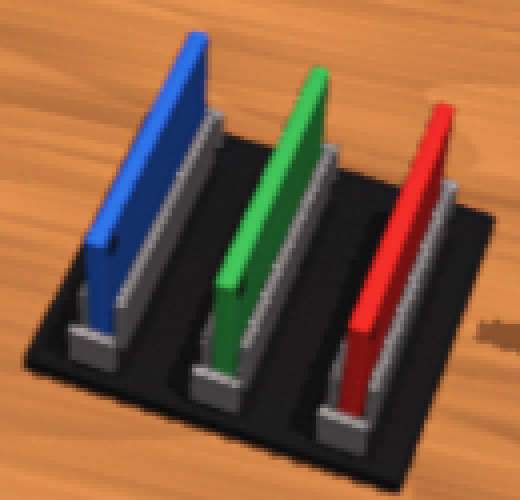

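```bash
cat > h.py <<'E'
import cv2,numpy as np
from cell import env
def ray(name,px,z,pose=None):
    c=env.get_calibration(name); K=np.array([[c['fx'],0,c['cx']],[0,c['fy'],c['cy']],[0,0,1]])
    n=cv2.undistortPoints(np.float32(px).reshape(-1,1,2),K,np.float32(c['D'])).reshape(-1,2)
    P=c['pose'] if pose is None else pose
    d=np.c_[n,np.ones(len(n))]@P[:3,:3].T
    o=P[:3,3]; return (o+d*((z-o[2])/d[:,2])[:,None])[:,:2]
def masks(im):
    h=cv2.cvtColor(im,cv2.COLOR_BGR2HSV); H,S,V=cv2.split(h)
    return dict(red=((H<8)|(H>172))&(S>170)&(V>190),green=(H>45)&(H<80)&(S>100)&(V>140),blue=(H>100)&(H<125)&(S>130)&(V>170))
def rect(pts):
    r=cv2.minAreaRect(np.float32(pts)); b=cv2.boxPoints(r)
    e=[b[1]-b[0],b[2]-b[1]]; e.sort(key=lambda v:-np.linalg.norm(v)); L=e[0]; L=L*np.sign(L[0])
    return np.round(r[0],1),np.round([np.linalg.norm(v) for v in e],1),round(float(np.degrees(np.arctan2(L[1],L[0]))),2)
E
python3 - <<'E'
from h import *
R={'top':(235,120,340,215),'scene':(270,180,400,305)}
for n in R:
    im=cv2.imread(f"pics/{n}0.png"); x0,y0,x1,y1=R[n]
    for k,m in masks(im).items():
        mm=np.zeros(m.shape,np.uint8); mm[y0:y1,x0:x1]=m[y0:y1,x0:x1]
        c=max(cv2.findContours(mm,0,2)[0],key=cv2.contourArea)
        ys,xs=np.nonzero(cv2.drawContours(mm*0,[c],-1,1,-1))
        W=ray(n,np.c_[xs,ys],125); l=cv2.fitLine(np.float32(W),2,0,.01,.01).ravel(); 
        print(n,k,rect(W),'fitline',l[2:], np.degrees(np.arctan(l[1]/l[0])), len(xs))
im=cv2.imread("pics/top0.png")
# rim outer corners in top crop -> px (crop 5x; box crop offset x 525)
cr=np.array([[619,46],[714,57],[690,434],[595,424]],float)
px=np.c_[410+(cr[:,0]-525)/5-.5,135+cr[:,1]/5-.5]; W=ray('top',px,65); print(W, rect(W),W.mean(0))
im=cv2.imread("pics/scene0.png");cv2.imwrite("pics/scenebox.png",cv2.resize(im[145:240,140:225],None,fx=6,fy=6,interpolation=0))
E
```

```text
top red (array([563.9, 192.5]), array([163. ,  10.3], dtype=float32), -6.59) fitline [563.937   192.42747] -6.4279594 217
top green (array([555.9, 118.4]), array([162.6,  10. ], dtype=float32), -6.62) fitline [554.6764   118.426155] -6.6301665 212
top blue (array([546.8,  44. ]), array([159.4,   9.5], dtype=float32), -6.32) fitline [545.8247    44.133514] -6.3684726 211
scene red (array([564.2, 191.4]), array([163.7,  11.9], dtype=float32), -6.7) fitline [566.132   191.56493] -6.215808 295
scene green (array([555.9, 117.2]), array([163.1,  10.9], dtype=float32), -6.41) fitline [560.0388  116.95427] -6.5076013 277
scene blue (array([547.6,  42.9]), array([162.7,  10.6], dtype=float32), -6.15) fitline [553.64166  42.10777] -6.2568817 267
[[ 605.56416747 -288.34294563]
 [ 597.86157538 -342.32806181]
 [ 382.52715277 -312.81933733]
 [ 389.63203282 -260.38137712]] (array([ 494. , -300.6]), array([217.7,  54.5], dtype=float32), -7.8) [ 493.89623211 -300.96793047]
```

View pics/scenebox.png

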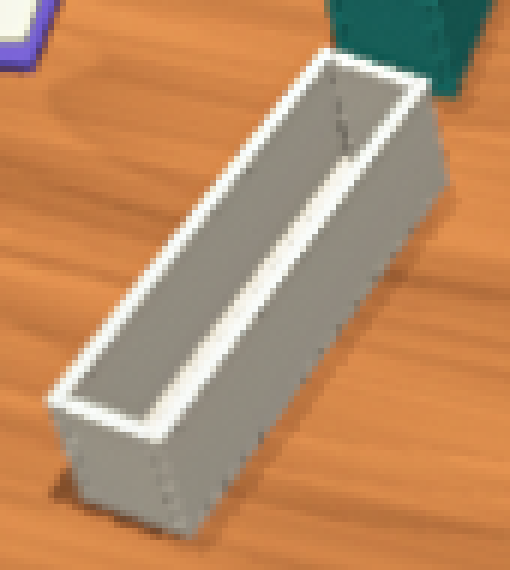

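```bash
cat >> h.py <<'E'
from scipy.spatial.transform import Rotation as Ro
def goal(pos,yaw_deg):
    """jaws (tool z) along part y; tool x down. prints shift + rotvec in tool axes"""
    s=env.state(); R=Ro.from_euler('xyz',s['tcp_rot']).as_matrix()
    for sg in(1,-1):
        a=np.radians(yaw_deg); z=sg*np.array([-np.sin(a),np.cos(a),0]); x=np.array([0,0,-1.]); y=np.cross(z,x)
        T=np.c_[x,y,z]; w=Ro.from_matrix(R.T@T).as_rotvec()
        print('rot',np.round(w,3),'shift now',np.round(R.T@(np.array(pos)-s['eef_pos']),1),'shift after rot',np.round(T.T@(np.array(pos)-s['eef_pos']),1))
    print('t',round(s['t'],2),np.round(s['eef_pos'],1),'open',round(s['opening']*95.1,1),'F',np.round(s['ft_force'],1),'j',np.round(s['joints'],2))
E
python3 - <<'E'
from h import *
cr=np.array([[325,48],[432,78],[163,440],[47,402]],float)/6+[139.5,144.5]
W=ray('scene',cr,65);print(W,rect(W),W.mean(0))
goal([564,192,245],-6.4)
E
```

```text
[[ 380.47674183 -314.02845351]
 [ 385.67856906 -261.09123745]
 [ 601.53425694 -288.96740082]
 [ 595.89498    -342.56664071]] (array([ 490.8, -301.8]), array([218.9,  53.9], dtype=float32), -7.36) [ 490.89613696 -301.66343312]
rot [-0.127 -0.001 -0.   ] shift now [  -5.6 -502.6 -304.9] shift after rot [  -5.8 -459.9 -366.1]
rot [ 3.014e+00 -0.000e+00  1.000e-03] shift now [  -5.6 -502.6 -304.9] shift after rot [ -5.8 459.9 366.1]
t 0.15 [147.7 607.1 239.2] open 94.7 F [ 0.1 -0.5 -0.1] j [ 1.23  0.49  1.56  0.    1.09 -0.11]
```

>>> step_arm(
  rows=[
    [-40,0,0,-0.127,0,0],
    [-30,-40,-32,0,0,0],
    [0,-46,-37,0,0,0],
    [0,-46,-37,0,0,0],
    [0,-46,-37,0,0,0],
    [0,-46,-37,0,0,0],
    [0,-46,-37,0,0,0],
    [0,-46,-37,0,0,0],
  ],
  grip=60,
)

```text
t: 1.15
eef_pos: [440.5, 314.5, 310.3]
tcp_rot: [3.108, 1.568, -1.705]
ft_force: [0.9, -0.1, 1.0]
opening: 0.63
```

```bash
python3 -c "
from h import *
goal([564,192,245],-6.4)"
```

```text
rot [ 0.011 -0.003 -0.   ] shift now [  65.6 -135.2 -109.3] shift after rot [  65.3 -136.4 -108. ]
rot [-3.131  0.    -0.005] shift now [  65.6 -135.2 -109.3] shift after rot [ 65.3 136.4 108. ]
t 1.15 [440.5 314.5 310.3] open 59.9 F [ 0.9 -0.1  1. ] j [ 0.5   0.3   1.67 -0.    1.17 -0.97]
```

>>> step_arm(
  rows=[
    [0,-46,-37,0.011,-0.003,0],
    [0,-46,-37,0,0,0],
    [30,-44,-34,0,0,0],
    [30,0,0,0,0,0],
    [0,0,0,0,0,0],
  ],
)

```text
t: 1.78
eef_pos: [568.4, 185.6, 249.4]
tcp_rot: [1.991, 1.57, -2.838]
ft_force: [-0.0, -0.5, 0.5]
opening: 0.63
```

```bash
python3 - <<'E'
from h import *
goal([564,192,106],-6.4)
s=env.state(); im=env.read_camera("wrist")[:,:,::-1].copy(); cv2.imwrite("pics/wrist1.png",im)
T=np.eye(4);T[:3,:3]=Ro.from_euler('xyz',s['tcp_rot']).as_matrix();T[:3,3]=s['eef_pos'];P=T@env.get_calibration('wrist')['hand_eye']
np.save('P1.npy',P)
m=masks(im)
for k in m:
    cs=cv2.findContours(m[k].astype(np.uint8),0,2)[0]
    for c in cs:
        if cv2.contourArea(c)>200: print(k,cv2.boundingRect(c),rect(ray('wrist',c.reshape(-1,2),125,P)))
E
```

```text
rot [-0.006 -0.    -0.   ] shift now [143.4   5.1   5.9] shift after rot [143.4   5.1   5.9]
rot [ 3.136e+00 -1.000e-03  0.000e+00] shift now [143.4   5.1   5.9] shift after rot [143.4  -5.1  -5.9]
t 1.77 [568.4 185.6 249.4] open 59.9 F [-0.  -0.5  0.5] j [ 0.21  0.44  1.62 -0.    1.08 -1.25]
red (432, 135, 208, 31) (array([550.2, 368.4]), array([174.4,  21.5], dtype=float32), 84.81)
red (321, 92, 14, 183) (array([564.7, 192.4]), array([162.1,  11.1], dtype=float32), -6.57)
green (227, 93, 33, 157) (array([542.9, 119.1]), array([136.8,  25.1], dtype=float32), -13.55)
```

View pics/wrist1.png

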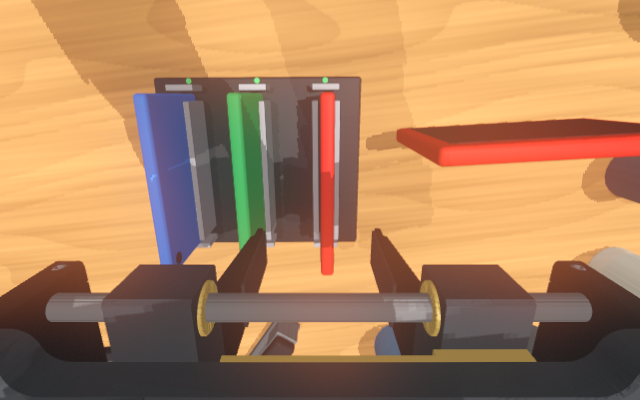

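The wrist view agrees: the red tablet is at (564.7, 192.4), yaw −6.5°. The big decoy's near end lies close to the gripper body's span, so I check its height.

```bash
python3 - <<'E'
from h import *
P=np.load('P1.npy')
for z in(90,110,125,140,155): print(z,ray('scene',[[417,227],[515,251]],z).round(0).tolist(),ray('top',[[228,164],[142,160]],z).round(0).tolist(),ray('wrist',[[400,131],[443,156]],z,P).round(0).tolist())
im=cv2.imread("pics/scene0.png")[215:300,395:525];cv2.imwrite("pics/d.png",np.vstack([cv2.resize(im,None,fx=4,fy=4,interpolation=0),cv2.resize(cv2.imread("pics/top0.png")[145:200,130:260],None,fx=4,fy=4,interpolation=0)]))
E
```

```text
90 [[495.0, 291.0], [506.0, 514.0]] [[555.0, 274.0], [575.0, 519.0]] [[526.0, 265.0], [554.0, 304.0]]
110 [[511.0, 289.0], [521.0, 508.0]] [[550.0, 271.0], [569.0, 512.0]] [[523.0, 260.0], [549.0, 297.0]]
125 [[523.0, 289.0], [533.0, 503.0]] [[546.0, 268.0], [565.0, 506.0]] [[521.0, 257.0], [546.0, 291.0]]
140 [[535.0, 288.0], [545.0, 499.0]] [[542.0, 265.0], [561.0, 501.0]] [[519.0, 253.0], [543.0, 286.0]]
155 [[546.0, 287.0], [557.0, 495.0]] [[538.0, 262.0], [556.0, 495.0]] [[517.0, 250.0], [539.0, 281.0]]
```

View pics/d.png

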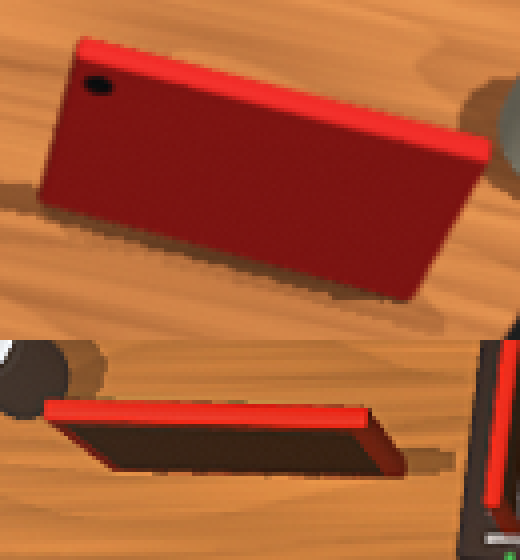

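The decoy's top is about 143 mm and the gripper body stays above about 159 mm, so it clears. Centring, then descending.

>>> step_arm(
  rows=[
    [20,5,6,-0.006,0,0],
    [30,0,0,0,0,0],
    [0,0,0,0,0,0],
  ],
)

```text
t: 2.2
eef_pos: [565.4, 194.8, 204.8]
tcp_rot: [-1.259, 1.562, 0.204]
ft_force: [0.3, 0.1, 1.2]
opening: 0.629
```

```bash
python3 -c "
from h import *
goal([564.4,192.2,107],-6.5)"
```

```text
rot [0.005 0.003 0.008] shift now [97.8  1.5 -2.9] shift after rot [97.8  0.7 -2.7]
rot [-3.136 -0.013  0.004] shift now [97.8  1.5 -2.9] shift after rot [97.8 -0.7  2.7]
t 2.2 [565.4 194.8 204.8] open 59.8 F [0.3 0.1 1.2] j [ 0.22  0.49  1.67 -0.    0.97 -1.24]
```

>>> step_arm(
  rows=[
    [18,1,-2,0.005,0.003,0.008],
    [20,0,0,0,0,0],
    [15,0,0,0,0,0],
    [10,0,0,0,0,0],
    [0,0,0,0,0,0],
    [0,0,0,0,0,0],
  ],
)

```text
t: 2.95
eef_pos: [566.0, 194.1, 143.5]
tcp_rot: [-1.314, 1.565, 0.144]
ft_force: [0.1, -1.6, 0.5]
opening: 0.628
```

```bash
python3 -c "
from h import *
goal([564.4,192.2,107],-6.5)"
```

```text
rot [0.001 0.001 0.006] shift now [36.5  1.6 -2.1] shift after rot [36.5  1.4 -2. ]
rot [-3.141e+00 -9.000e-03  2.000e-03] shift now [36.5  1.6 -2.1] shift after rot [36.5 -1.4  2. ]
t 2.95 [566.  194.1 143.5] open 59.7 F [ 0.1 -1.6  0.5] j [ 0.22  0.56  1.73 -0.    0.85 -1.24]
```

>>> step_arm(
  rows=[
    [15,1.6,-2,0,0,0.006],
    [14,0,0,0,0,0],
    [8,0,0,0,0,0],
    [0,0,0,0,0,0],
  ],
)

```text
t: 3.45
eef_pos: [564.2, 192.1, 104.1]
tcp_rot: [0.355, 1.569, 1.814]
ft_force: [0.1, 0.3, 0.5]
opening: 0.631
```

```bash
python3 -c "
from h import *
goal([564.4,192.2,107],-6.5)
cv2.imwrite('pics/w2.png',env.read_camera('wrist')[:,:,::-1]);cv2.imwrite('pics/s2.png',cv2.resize(env.read_camera('scene')[130:320,260:540,::-1],None,fx=2.8,fy=2.8))"
```

```text
rot [ 0.001  0.002 -0.001] shift now [-2.9 -0.2  0.2] shift after rot [-2.9 -0.2  0.2]
rot [-3.141e+00  1.000e-03  2.000e-03] shift now [-2.9 -0.2  0.2] shift after rot [-2.9  0.2 -0.2]
t 3.45 [564.2 192.1 104.1] open 60.0 F [0.1 0.3 0.5] j [ 0.22  0.61  1.76  0.    0.77 -1.24]
```

View pics/w2.png

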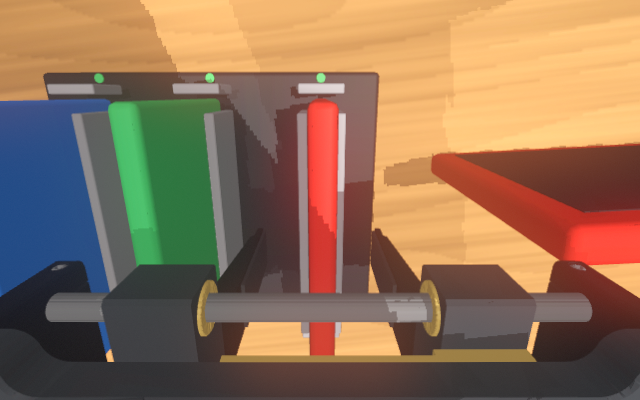

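View pics/s2.png

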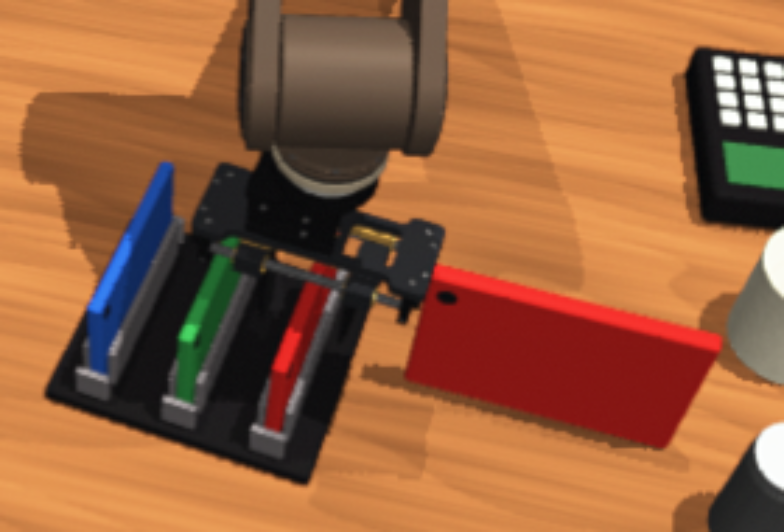

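The fingers straddle the red tablet (strip at column 322, fingers at 250 and 385). Closing now.

>>> step_arm(
  rows=[
    [-3,0,0,0,0,0],
    [0,0,0,0,0,0],
    [0,0,0,0,0,0],
    [0,0,0,0,0,0],
    [0,0,0,0,0,0],
    [0,0,0,0,0,0],
  ],
  grip=0,
)

```text
t: 4.3
eef_pos: [565.0, 192.4, 109.3]
tcp_rot: [-0.761, 1.567, 0.698]
ft_force: [-0.4, 0.7, -0.3]
opening: 0.124
```

```bash
python3 -c "
from h import *
goal([564.4,192.2,250],-6.5)"
```

```text
rot [0.001 0.003 0.003] shift now [-140.7    0.2    0.2] shift after rot [-140.7    0.5   -0.2]
rot [-3.141 -0.004  0.004] shift now [-140.7    0.2    0.2] shift after rot [-140.7   -0.5    0.2]
t 4.3 [565.  192.4 109.3] open 11.8 F [-0.4  0.7 -0.3] j [ 0.22  0.61  1.76  0.    0.78 -1.24]
```

>>> step_arm(
  rows=[
    [-8,0,0,0,0,0],
    [-12,0,0,0,0,0],
    [-15,0,0,0,0,0],
    [-15,0,0,0,0,0],
  ],
)

```text
t: 4.8
eef_pos: [564.1, 192.1, 161.4]
tcp_rot: [0.091, 1.569, 1.549]
ft_force: [-0.1, 0.4, -4.8]
opening: 0.126
```

```bash
python3 -c "
from h import *
goal([564.4,192.2,280],-6.5)"
```

```text
rot [ 0.001  0.002 -0.   ] shift now [-118.6   -0.2    0.4] shift after rot [-118.6   -0.2    0.2]
rot [-3.141e+00  0.000e+00  3.000e-03] shift now [-118.6   -0.2    0.4] shift after rot [-118.6    0.2   -0.2]
t 4.8 [564.1 192.1 161.4] open 12.0 F [-0.1  0.4 -4.8] j [ 0.22  0.54  1.72  0.    0.89 -1.24]
```

>>> step_arm(
  rows=[
    [-25,0,0,0,0,0],
    [-30,0,0,0,0,0],
    [-30,0,0,0,0,0],
    [-25,0,0,0,0,0],
    [0,0,0,0,0,0],
  ],
)

```text
t: 5.42
eef_pos: [563.7, 191.8, 280.7]
tcp_rot: [-0.953, 1.565, 0.506]
ft_force: [-0.3, 0.8, -3.4]
opening: 0.128
```

```bash
python3 -c "
from h import *
goal([492.5,-301.3,275],-7.6)
cv2.imwrite('pics/w3.png',env.read_camera('wrist')[:,:,::-1]);cv2.imwrite('pics/s3.png',env.read_camera('scene')[:,:,::-1])"
```

```text
rot [0.02  0.003 0.005] shift now [   4.    15.4 -498. ] shift after rot [   5.7    5.3 -498.2]
rot [-3.121 -0.007  0.005] shift now [   4.    15.4 -498. ] shift after rot [  5.7  -5.3 498.2]
t 5.42 [563.7 191.8 280.7] open 12.2 F [-0.3  0.8 -3.4] j [ 0.22  0.41  1.58  0.    1.14 -1.24]
```

View pics/s3.png

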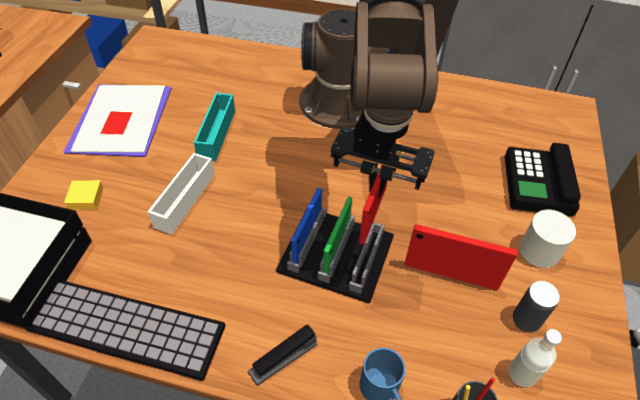

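View pics/w3.png

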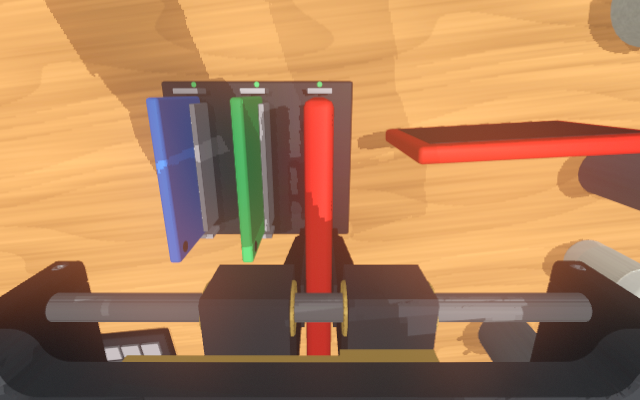

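The tablet is out of the rack and hangs square in the fingers; blue and green are still seated. Now across to the box.

>>> step_arm(
  rows=[
    [0,0,-12,0.02,0.003,0.005],
    [0,1,-24,0,0,0],
    [0,1,-36,0,0,0],
    [0,1,-42,0,0,0],
    [0,1,-42,0,0,0],
    [0,1,-42,0,0,0],
    [0,0,-42,0,0,0],
    [0,0,-42,0,0,0],
  ],
)

```text
t: 6.52
eef_pos: [514.9, -97.6, 270.5]
tcp_rot: [1.771, 1.55, -3.078]
ft_force: [-0.1, -0.6, -3.1]
opening: 0.123
```

```bash
python3 -c "
from h import *
goal([492.5,-301.3,275],-7.6)"
```

```text
rot [-0.004 -0.004 -0.02 ] shift now [  -3.8   -5.5 -204.8] shift after rot [  -4.5   -4.8 -204.8]
rot [ 3.138 -0.032  0.006] shift now [  -3.8   -5.5 -204.8] shift after rot [ -4.5   4.8 204.8]
t 6.53 [514.9 -97.6 270.5] open 11.7 F [-0.1 -0.6 -3.1] j [-0.31  0.32  1.75 -0.01  1.09 -1.74]
```

>>> step_arm(
  rows=[
    [0,-2,-42,0,0,-0.015],
    [0,-2,-42,0,0,0],
    [0,-1,-36,0,0,0],
    [0,0,-24,0,0,0],
    [0,0,-12,0,0,0],
    [0,0,0,0,0,0],
    [0,0,0,0,0,0],
  ],
)

```text
t: 7.4
eef_pos: [492.5, -261.6, 265.1]
tcp_rot: [1.594, 1.555, 3.018]
ft_force: [0.8, -0.1, -3.1]
opening: 0.124
```

```bash
python3 - <<'E'
from h import *
goal([492.5,-301.3,180],-7.6)
s=env.state(); im=env.read_camera("wrist")[:,:,::-1].copy(); cv2.imwrite("pics/w4.png",im)
T=np.eye(4);T[:3,:3]=Ro.from_euler('xyz',s['tcp_rot']).as_matrix();T[:3,3]=s['eef_pos'];np.save('P4.npy',T@env.get_calibration('wrist')['hand_eye'])
E
```

```text
rot [-0.014 -0.    -0.016] shift now [ 85.   -7.1 -39.3] shift after rot [ 85.1  -5.2 -39.4]
rot [ 3.128 -0.025  0.   ] shift now [ 85.   -7.1 -39.3] shift after rot [85.1  5.2 39.4]
t 7.4 [ 492.5 -261.6  265.1] open 11.8 F [ 0.8 -0.1 -3.1] j [-0.6   0.37  1.68 -0.01  1.1  -2.02]
```

View pics/w4.png

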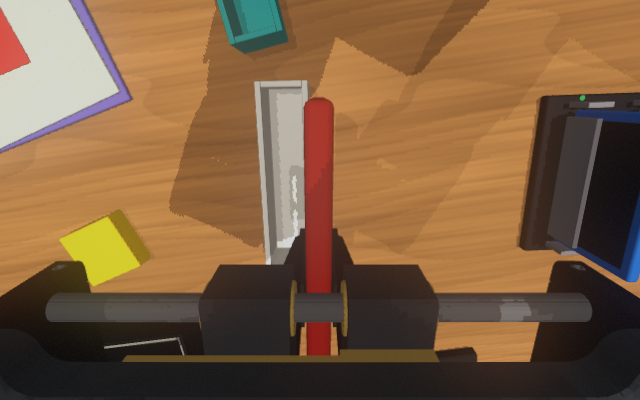

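The white box is below and to the left, with its near rim end at (255,82)–(307,80). I cross-check that while moving over it.

>>> step_arm(
  rows=[
    [5,-5,-20,-0.014,0,-0.012],
    [10,0,-19,0,0,0],
    [15,0,0,0,0,0],
    [15,0,0,0,0,0],
    [0,0,0,0,0,0],
  ],
)

```text
t: 8.07
eef_pos: [492.0, -298.9, 217.0]
tcp_rot: [1.384, 1.565, 2.826]
ft_force: [0.2, -0.4, -3.4]
opening: 0.123
```

```bash
python3 - <<'E'
from h import *
print(ray('wrist',[[255,82],[307,80]],65,np.load('P4.npy')))
goal([492.5,-301.3,180],-7.6)
s=env.state(); im=env.read_camera("wrist")[:,:,::-1].copy(); cv2.imwrite("pics/w5.png",im)
T=np.eye(4);T[:3,:3]=Ro.from_euler('xyz',s['tcp_rot']).as_matrix();T[:3,3]=s['eef_pos'];np.save('P5.npy',T@env.get_calibration('wrist')['hand_eye'])
cv2.imwrite('pics/s5.png',cv2.resize(env.read_camera('scene')[60:270,80:340,::-1],None,fx=2.8,fy=2.8))
E
```

```text
[[ 385.15649858 -311.73821475]
 [ 390.89852387 -259.68883566]]
rot [ 0.003  0.001 -0.005] shift now [37.  -1.  -2.4] shift after rot [37.  -0.8 -2.3]
rot [-3.138e+00  8.000e-03  2.000e-03] shift now [37.  -1.  -2.4] shift after rot [37.   0.8  2.3]
t 8.07 [ 492.  -298.9  217. ] open 11.7 F [ 0.2 -0.4 -3.4] j [-0.66  0.45  1.71 -0.    0.99 -2.1 ]
```

View pics/w5.png

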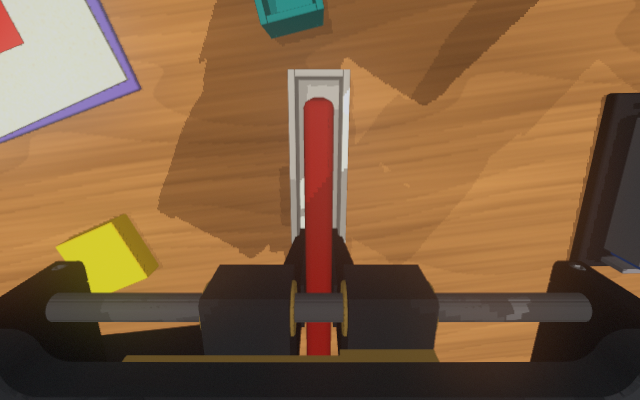

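View pics/s5.png

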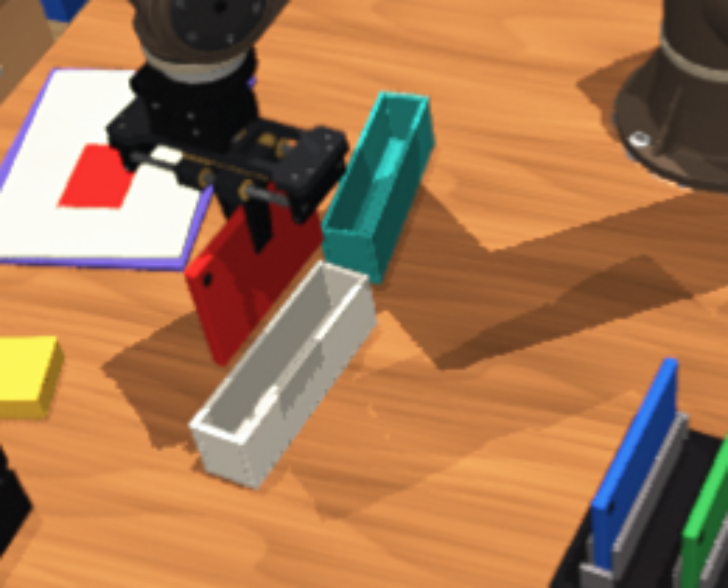

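The wrist view agrees on the box centre, giving (495, −300). The tablet (column 318) sits centred between the rims (290 and 349). Lowering.

>>> step_arm(
  rows=[
    [10,-1,-2,0.003,0.001,-0.005],
    [15,0,0,0,0,0],
    [8,0,0,0,0,0],
    [0,0,0,0,0,0],
  ],
)

```text
t: 8.68
eef_pos: [493.6, -301.3, 183.5]
tcp_rot: [-2.112, 1.568, -0.673]
ft_force: [0.8, -0.1, -2.5]
opening: 0.124
```

```bash
python3 - <<'E'
from h import *
goal([493.5,-301,101],-7.6)
cv2.imwrite("pics/w6.png",env.read_camera("wrist")[:,:,::-1])
E
```

```text
rot [ 0.001 -0.002  0.003] shift now [82.5  0.3  0.4] shift after rot [82.5  0.1  0.3]
rot [-3.141e+00 -4.000e-03 -3.000e-03] shift now [82.5  0.3  0.4] shift after rot [82.5 -0.1 -0.3]
t 8.68 [ 493.6 -301.3  183.5] open 11.8 F [ 0.8 -0.1 -2.5] j [-0.66  0.49  1.74 -0.    0.91 -2.1 ]
```

View pics/w6.png

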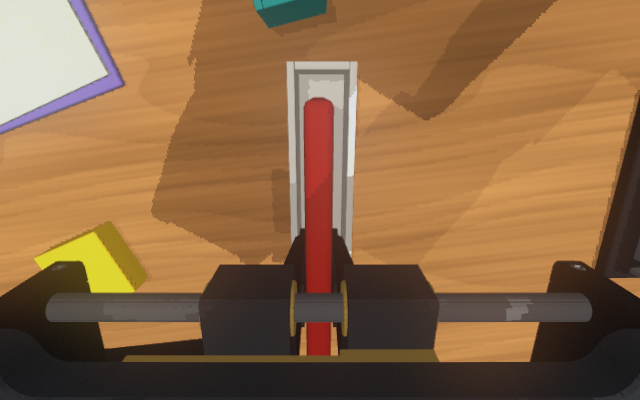

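Still centred. Lowering to just above the floor, with a check on the way.

>>> step_arm(
  rows=[
    [10,0,0,0,0,0],
    [15,0,0,0,0,0],
    [15,0,0,0,0,0],
    [12,0,0,0,0,0],
    [8,0,0,0,0,0],
    [0,0,0,0,0,0],
  ],
)

```text
t: 9.48
eef_pos: [493.8, -301.5, 119.3]
tcp_rot: [-2.114, 1.567, -0.675]
ft_force: [0.9, 0.4, -2.2]
opening: 0.126
```

```bash
python3 - <<'E'
from h import *
goal([493.5,-301,101],-7.6)
E
```

```text
rot [ 0.001 -0.002  0.003] shift now [18.3  0.5  0.5] shift after rot [18.3  0.4  0.5]
rot [-3.141e+00 -4.000e-03 -3.000e-03] shift now [18.3  0.5  0.5] shift after rot [18.3 -0.4 -0.5]
t 9.47 [ 493.8 -301.5  119.3] open 12.0 F [ 0.9  0.4 -2.2] j [-0.66  0.57  1.8  -0.    0.77 -2.1 ]
```

>>> step_arm(
  rows=[
    [6,0,0,0,0,0],
    [6,0,0,0,0,0],
    [2,0,0,0,0,0],
    [0,0,0,0,0,0],
  ],
)

```text
t: 9.98
eef_pos: [494.3, -301.8, 105.1]
tcp_rot: [-2.113, 1.566, -0.674]
ft_force: [-0.6, -0.5, -3.3]
opening: 0.123
```

>>> step_arm(
  rows=[
    [2,0,0,0,0,0],
    [0,0,0,0,0,0],
  ],
)

```text
t: 10.22
eef_pos: [494.4, -302.0, 103.3]
tcp_rot: [-2.108, 1.565, -0.669]
ft_force: [0.2, -0.2, -3.5]
opening: 0.125
```

>>> step_arm(
  rows=[
    [1.5,0,0,0,0,0],
    [0,0,0,0,0,0],
  ],
)

```text
t: 10.48
eef_pos: [494.5, -302.0, 101.8]
tcp_rot: [-2.104, 1.565, -0.666]
ft_force: [0.7, 0.2, -4.4]
opening: 0.129
```

>>> step_arm(
  rows=[
    [1.5,0,0,0,0,0],
    [0,0,0,0,0,0],
  ],
)

```text
t: 10.72
eef_pos: [494.5, -302.1, 100.4]
tcp_rot: [-2.11, 1.565, -0.671]
ft_force: [0.6, 0.5, -2.4]
opening: 0.123
```

>>> step_arm(
  rows=[
    [1,0,0,0,0,0],
    [0,0,0,0,0,0],
  ],
)

```text
t: 10.98
eef_pos: [494.7, -302.0, 100.4]
tcp_rot: [-2.098, 1.564, -0.659]
ft_force: [-0.6, -1.0, -3.3]
opening: 0.123
```

>>> step_arm(
  rows=[
    [1.5,0,0,0,0,0],
    [0,0,0,0,0,0],
  ],
)

```text
t: 11.22
eef_pos: [494.9, -302.1, 100.4]
tcp_rot: [-2.096, 1.563, -0.657]
ft_force: [-0.6, -0.6, -2.9]
opening: 0.125
```

>>> step_arm(
  rows=[
    [1.5,0,0,0,0,0],
    [0,0,0,0,0,0],
  ],
)

```text
t: 11.48
eef_pos: [495.1, -302.2, 100.3]
tcp_rot: [-2.085, 1.562, -0.646]
ft_force: [0.1, 0.8, -2.0]
opening: 0.127
```

```bash
python3 - <<'E'
from h import *
goal([493.5,-301,101],-7.6)
cv2.imwrite("pics/w7.png",env.read_camera("wrist")[:,:,::-1])
cv2.imwrite('pics/s7.png',cv2.resize(env.read_camera('scene')[60:270,80:340,::-1],None,fx=2.8,fy=2.8))
E
```

```text
rot [ 0.001 -0.004  0.008] shift now [-0.7  1.7  1. ] shift after rot [-0.7  1.8  1. ]
rot [-3.141 -0.012 -0.007] shift now [-0.7  1.7  1. ] shift after rot [-0.7 -1.8 -1. ]
t 11.47 [ 495.1 -302.2  100.3] open 12.0 F [ 0.1  0.8 -2. ] j [-0.66  0.6   1.81  0.    0.72 -2.1 ]
```

View pics/w7.png

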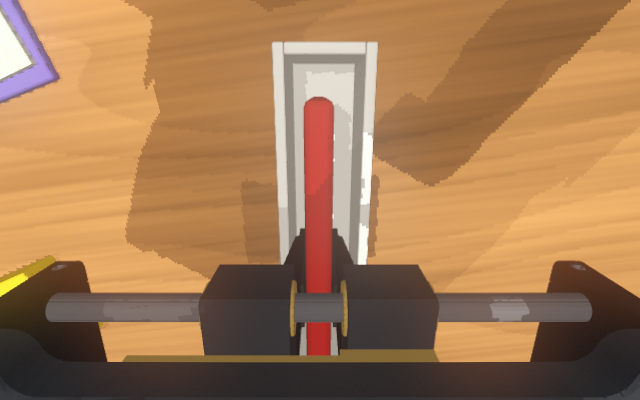

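View pics/s7.png

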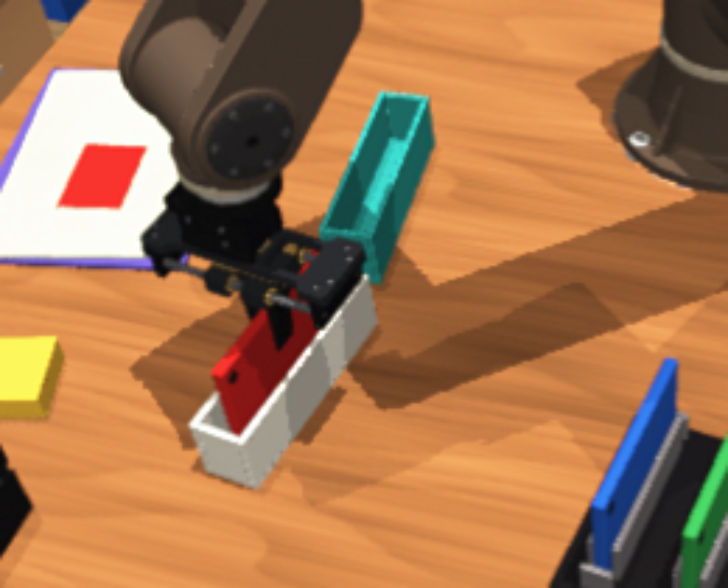

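The descent stopped at TCP z = 100.4, the predicted floor contact height. One firmer push will confirm it.

>>> step_arm(
  rows=[
    [2.5,0,0,0,0,0],
    [0,0,0,0,0,0],
  ],
)

```text
t: 11.82
eef_pos: [495.5, -302.5, 100.3]
tcp_rot: [-2.076, 1.56, -0.637]
ft_force: [0.2, -0.2, -3.3]
opening: 0.123
```

>>> step_arm(
  rows=[
    [3,0,0,0,0,0],
  ],
)

```text
t: 11.95
eef_pos: [495.9, -302.7, 99.6]
tcp_rot: [-2.067, 1.558, -0.628]
ft_force: [-9.1, 8.5, 45.2]
opening: 0.127
```

Firm contact (45 N up), so it rests on the floor. Relaxing, then opening gently.

>>> step_arm(
  rows=[
    [0,0,0,0,0,0],
    [0,0,0,0,0,0],
  ],
)

```text
t: 12.2
eef_pos: [496.1, -302.9, 99.7]
tcp_rot: [-2.067, 1.557, -0.629]
ft_force: [-0.0, 0.7, 0.7]
opening: 0.129
```

>>> step_arm(
  rows=[
    [0,0,0,0,0,0],
    [0,0,0,0,0,0],
    [0,0,0,0,0,0],
  ],
  grip=20,
)

```text
t: 12.58
eef_pos: [496.2, -303.0, 98.8]
tcp_rot: [-2.07, 1.557, -0.631]
ft_force: [-0.8, -0.2, 0.5]
opening: 0.211
```

>>> step_arm(
  rows=[
    [0,0,0,0,0,0],
    [0,0,0,0,0,0],
    [0,0,0,0,0,0],
    [0,0,0,0,0,0],
  ],
  grip=60,
)

```text
t: 13.08
eef_pos: [496.2, -303.1, 98.6]
tcp_rot: [-2.071, 1.557, -0.632]
ft_force: [0.0, -0.9, -0.5]
opening: 0.573
```

```bash
python3 - <<'E'
from h import *
goal([493.5,-301,250],-7.6)
cv2.imwrite("pics/w8.png",env.read_camera("wrist")[:,:,::-1])
E
```

```text
rot [ 0.001 -0.006  0.012] shift now [-151.4    1.1    0.7] shift after rot [-151.4    2.9    1.7]
rot [-3.141 -0.018 -0.01 ] shift now [-151.4    1.1    0.7] shift after rot [-151.4   -2.9   -1.7]
t 13.07 [ 496.2 -303.1   98.6] open 54.5 F [ 0.  -0.9 -0.5] j [-0.66  0.6   1.81  0.    0.72 -2.1 ]
```

View pics/w8.png

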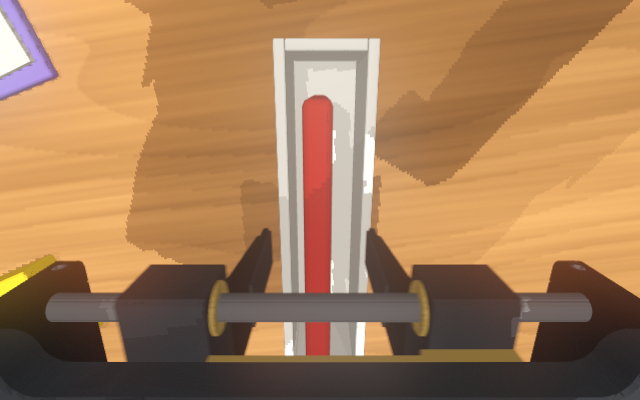

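The fingers are clear on both sides (columns 255 and 380) and the tablet stands in the box at column 317. Retreating straight up.

>>> step_arm(
  rows=[
    [-10,0,0,0,0,0],
    [-20,0,0,0,0,0],
    [-30,0,0,0,0,0],
    [-40,0,0,0,0,0],
    [-40,0,0,0,0,0],
    [-30,0,0,0,0,0],
    [0,0,0,0,0,0],
    [0,0,0,0,0,0],
  ],
)

```text
t: 14.12
eef_pos: [493.7, -301.2, 277.9]
tcp_rot: [-2.075, 1.556, -0.636]
ft_force: [-0.7, 0.1, 0.2]
opening: 0.634
```

```bash
python3 - <<'E'
from h import *
goal([493.5,-301,250],-7.6)
s=env.state(); im=env.read_camera("wrist")[:,:,::-1].copy(); cv2.imwrite("pics/w9.png",im)
T=np.eye(4);T[:3,:3]=Ro.from_euler('xyz',s['tcp_rot']).as_matrix();T[:3,3]=s['eef_pos'];P=T@env.get_calibration('wrist')['hand_eye']
h=cv2.cvtColor(im,cv2.COLOR_BGR2HSV); m=(((h[...,0]<8)|(h[...,0]>172))&(h[...,1]>150)&(h[...,2]>60)).astype(np.uint8)
for c in cv2.findContours(m,0,2)[0]:
    if cv2.contourArea(c)>300: print(cv2.boundingRect(c),rect(ray('wrist',c.reshape(-1,2),116,P)))
sc=env.read_camera('scene')[:,:,::-1]; cv2.imwrite('pics/s9.png',sc)
a=sc.copy();old=cv2.imread('pics/scene0.png')
for k in('green','blue'):
    for i in(old,a):
        mm=masks(i)[k].astype(np.uint8); mm[:180]=0;mm[305:]=0;mm[:,:270]=0;mm[:,400:]=0
        c=max(cv2.findContours(mm,0,2)[0],key=cv2.contourArea); print(k,rect(ray('scene',c.reshape(-1,2),125)))
E
```

```text
rot [ 0.001 -0.007  0.013] shift now [27.9  0.6  0.4] shift after rot [27.9  0.2  0.1]
rot [-3.141 -0.021 -0.012] shift now [27.9  0.6  0.4] shift after rot [27.9 -0.2 -0.1]
t 14.12 [ 493.7 -301.2  277.9] open 60.3 F [-0.7  0.1  0.2] j [-0.66  0.38  1.64  0.    1.11 -2.1 ]
(312, 96, 12, 163) (array([ 494.4, -305.1]), array([162.9,  11.4], dtype=float32), -7.29)
(0, 0, 70, 66) (array([ 324.3, -530.7]), array([51.5, 49.4], dtype=float32), -78.59)
green (array([555.9, 117.2]), array([163.1,  10.9], dtype=float32), -6.41)
green (array([555.9, 117.4]), array([163.1,  11.7], dtype=float32), -6.54)
blue (array([547.6,  42.9]), array([162.7,  10.6], dtype=float32), -6.15)
blue (array([547.9,  42.8]), array([163.5,  10.6], dtype=float32), -6.46)
```

View pics/w9.png

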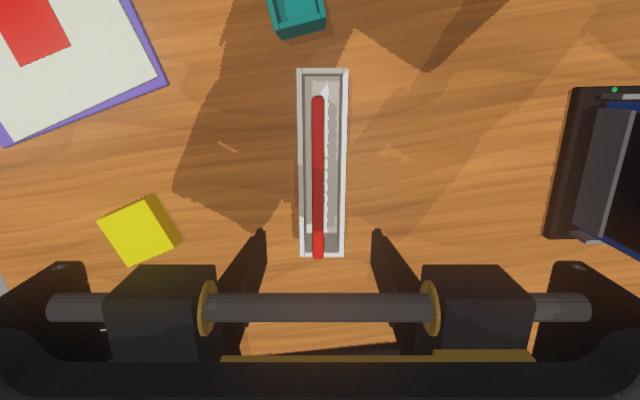

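View pics/s9.png

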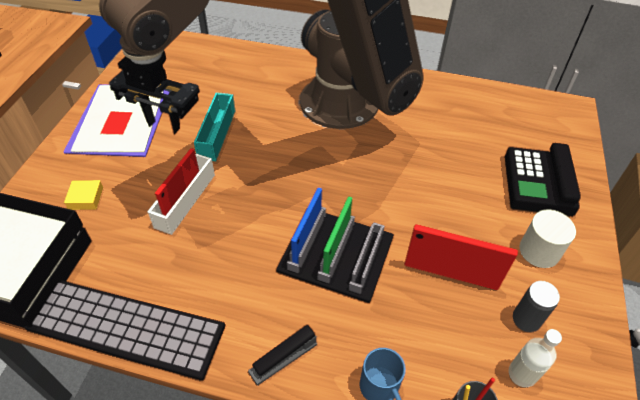

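It stands upright in the box, with its top at (494, −305) against a box centre of (493, −301). Blue and green are unmoved. One more look to see that it is at rest, then I hand in.

>>> step_arm(
  rows=[
    [0,0,0,0,0,0],
    [0,0,0,0,0,0],
    [0,0,0,0,0,0],
    [0,0,0,0,0,0],
    [0,0,0,0,0,0],
    [0,0,0,0,0,0],
  ],
)

```text
t: 14.98
eef_pos: [493.5, -301.1, 275.4]
tcp_rot: [-2.066, 1.56, -0.627]
ft_force: [0.6, -0.1, -0.7]
opening: 0.628
```

```bash
python3 - <<'E'
from h import *
a=cv2.imread('pics/w9.png'); b=env.read_camera('wrist')[:,:,::-1]
d=cv2.absdiff(a,b.copy())[90:260,295:350].max(2); print('changed px',(d>40).sum())
s=env.state();print(s['t'],s['ft_force'].round(1))
if (d>40).sum()<60: print(env.job_done())
E
```

```text
changed px 703
15.025 [-0.   0.1  0.1]
```

The change may only be the arm's own 2.5 mm drift, so I compare the tablet's measured position instead.

```bash
cat > m.py <<'E'
from h import *
def meas(tag):
    s=env.state(); im=env.read_camera("wrist")[:,:,::-1].copy(); cv2.imwrite(f"pics/{tag}.png",im)
    T=np.eye(4);T[:3,:3]=Ro.from_euler('xyz',s['tcp_rot']).as_matrix();T[:3,3]=s['eef_pos'];P=T@env.get_calibration('wrist')['hand_eye']
    h=cv2.cvtColor(im,cv2.COLOR_BGR2HSV); m=(((h[...,0]<8)|(h[...,0]>172))&(h[...,1]>150)&(h[...,2]>60)).astype(np.uint8); m[:,:200]=0
    c=max(cv2.findContours(m,0,2)[0],key=cv2.contourArea); print(tag,round(s['t'],2),cv2.boundingRect(c),rect(ray('wrist',c.reshape(-1,2),116,P)))
E
python3 - <<'E'
from m import *
meas('w10')
for n in range(6): env.read_camera('top')
meas('w11')
E
```

```text
w10 15.03 (311, 97, 12, 164) (array([ 494.4, -305.1]), array([162.9,  10.4], dtype=float32), -7.35)
w11 15.38 (311, 97, 12, 164) (array([ 494.4, -305.2]), array([162.9,  10.4], dtype=float32), -7.35)
```

View pics/w11.png

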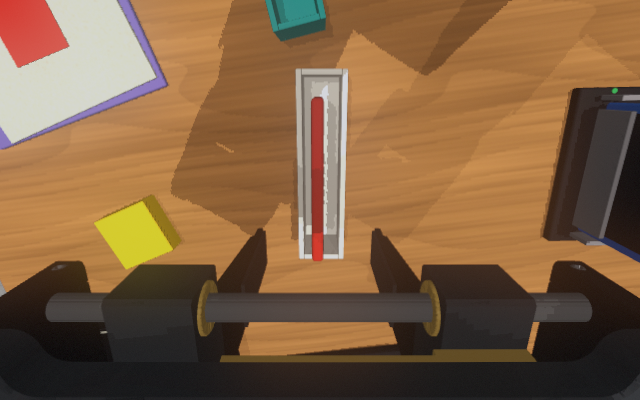

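The tablet's top stayed at (494.4, −305.1) from t = 14.1 to 15.4 s, so it is at rest and upright. Handing in.

```bash
python3 -c "
from cell import env
print(env.job_done())"
```

```text
the job is handed in; nothing more can be done
None
```

I slid the smaller red tablet straight up out of the rack's left slot, carried it over the other two, lowered it into the white box until it touched the floor, released it and backed straight up. I handed the job in at about 15.4 s of the 42 s allowed; no verdict is reported.

**Last checks:**
- **Position:** the tablet's top is at about (494, −305) mm and the box centre at about (493, −301) mm. The tablet looks upright.
- **At rest:** the top's position stayed the same to within 0.1 mm for more than a second after release.
- **Blue and green:** both are within about 0.3 mm of where they started, as seen by the scene camera.
- **Height:** I did not measure the tablet's final height in an image. The lowering stopped at TCP height 100.4 mm, where floor contact was predicted (100.3 mm).

**Checks that disagreed or came close:**
- **Contact force:** a last 3 mm push to confirm the floor contact gave 45 N at the wrist, more than I intended. That is under the 120 N wrist limit. The 40 N limit is for the arm or gripper body pressing on something, and this push went through the tablet held in the fingers.
- **Stillness check:** the first one, comparing pictures pixel by pixel, showed changes. The arm had drifted 2.5 mm between the two pictures, and the position measurement above showed the tablet had not moved.

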